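# Thickness check on a welded bracket

## Task

Take the red thickness probe out of its blue stand and zero it first: hold its nose on the bare steel disc of the orange gauge for about a second, probe upright. Then hold the nose on the middle of the yellow-ringed mark on the bracket's sloping plate, with the probe square to that plate. Both times press lightly, so that the sprung nose goes about halfway in, and never hard; leave the other things alone, and finish while still holding the probe on the mark.

Things in the scene. Friction and masses are not known exactly. Their poses are not given: they have to be found in the camera images.
- probe: Loose thickness probe, about 0.24 kg, upright in the stand. Origin: on its axis at the lower end of the steel barrel; z runs along the axis from nose to grip. Along z, mm: brass nose end at -18 (when out), barrel 22 across from 0 to 50, flange 38 across from 50 to 56 (rests on the stand), red square grip 26 x 26 from 56 to 116 (flats face the body's x and y), black cap 20 across to 126.
- probe_grip (a point): Middle of the square red grip, on the axis, 88 mm above the probe's origin; axes as the probe's.
- probe_tip (a point): Centre of the flat end of the brass nose (10 mm across), 18 mm below the probe's origin when the nose is out; it moves with the nose. Axes as the probe's.
- nose (a joint): How far the sprung nose is pushed into the barrel, in m: 0 fully out, 0.010 bottomed. The spring resists with 1 N plus 1 N per mm. The 5 mm of the nose next to the barrel is green: at half travel (6 N) the green has just gone in.
- stand: Fixed blue block, 84 x 84 mm and 75 mm high, with an upright through hole 26 mm across in its middle, in which the probe's barrel hangs by its flange. Origin: centre of the underside, on the table; z up. The probe lifts out straight up; its nose end hangs 7 mm above the table.
- gauge: Fixed orange gauge lying on the table, 150 x 84 mm and 30 mm high, dark screen on one half, steel zero disc on the other. Origin: centre of the underside; x runs along its length towards the screen, z up.
- zero_disc (a point): Centre of the top of the bare steel zero disc, 26 mm across, level, 4 mm proud of the gauge's top (34 mm above the table), 45 mm from the gauge's origin towards its own -x. z up.
- bracket: Fixed welded bracket: base plate 200 x 150 x 10 mm (-80 to +120 along x), on it a dark steel plate 150 x 130 x 10 mm rising towards +x at 25 degrees (upper face 19 to 82 mm above the table), two yellow clamp blocks 44 mm high behind it. Origin: on the underside, below the middle of the sloping plate; x points up the slope, z up.
- mark: Painted mark on the sloping plate: red dot 8 mm across in a white disc 26 mm across in a yellow ring 33 mm across. Origin: the dot's centre on the plate's face, 51 mm above the table, up to 35 mm sideways of the plate's middle. z is the plate's outward normal (25 degrees from vertical, leaning to the bracket's -x).
- drill: Bystander: red and black cordless drill standing on its battery, 210 mm high, 220 mm long. Origin: centre of the underside.
- spray_can: Bystander: yellow spray can, 52 mm across, 170 mm high, standing. Origin: centre of the underside.
- wire_brush: Bystander: wooden wire brush lying on its bristles, 220 x 26 x 34 mm. Origin: centre of the underside, x along it.
- welding_square: Bystander: red angled welding magnet, 110 x 22 mm and 92 mm high. Origin: centre of the underside.
Things that resemble listed ones, but are neither listed nor needed, are in the scene too. Of the things that look like the probe, the smallest one is meant.

How it is judged:
On the way, in this order (a step that is already met when the one before it is completed fails the run):
1. the probe is lifted clear of the stand in the fingers (z of probe in the frame of stand above 0.05 m and contact force between probe and stand below 0.1 N and contact force between the fingers and probe above 2 N), for 0.1 s.
2. the nose rests on the gauge's zero disc (end within 8 mm of its centre), probe within 8 degrees of upright, nose 2 to 8 mm in, for half a second (distance between probe_tip and zero_disc below 0.008 m and angle between the z axis of probe and the z axis of gauge, either way round below 0.14 rad and angle between probe's own z axis and vertical below 1.2 rad and value of joint nose between 0.002 and 0.008 m and contact force between probe and gauge between 1.5 and 12 N and contact force between the fingers and probe above 2 N and contact force between probe and stand below 0.1 N), for 0.5 s.
3. the nose rests on the bracket's mark, probe square to the plate, nose 2 to 8 mm in (distance between probe_tip and mark below 0.008 m and angle between the z axis of probe and the z axis of mark, either way round below 0.14 rad and angle between probe's own z axis and vertical below 1.2 rad and value of joint nose between 0.002 and 0.008 m and contact force between probe and bracket between 1.5 and 12 N and contact force between the fingers and probe above 2 N and contact force between probe and stand below 0.1 N), for 0.3 s.
At the end, for the whole second after the job is handed in: The probe, held in the fingers and clear of the stand, keeps its nose on the mark: nose end within 8 mm of the mark's centre, probe axis within 8 degrees of the plate's normal, nose pushed 2 to 8 mm in (contact force 1.5 to 12 N), probe still (under 20 mm/s), bystanders within 30 mm of their starts (all of step 3 and linear speed of probe below 0.02 m/s and distance of each of drill, spray_can, wire_brush, welding_square from where it was at the start of the episode below 0.03 m); the arm keeps its last pose, push and grip.
It fails at once if a bystander (drill, spray can, wire brush, welding magnet) is moved by more than 30 mm (distance of any of drill, spray_can, wire_brush, welding_square from where it was at the start of the episode above 0.03 m).
It fails at once if the probe is pressed hard (over 22 N) on the gauge (contact force between probe and gauge above 22 N).
It fails at once if the probe is pressed hard (over 22 N) on the bracket (contact force between probe and bracket above 22 N).
It also fails if it takes over 54 s, if anything falls off the work surface, if the arm or the gripper's body presses on something with over 40 N, if the wrist force passes 120 N, or if a joint passes its speed limit or range.

## Robot

A 6-joint arm with a two-finger parallel gripper is mounted at the origin on the work surface. World frame = base frame: x ahead of the robot, y to its left, z up, the work surface at z = 0. Lengths are in m, angles in rad, forces in N, time in s.
With the tool pointing down it reaches from about 0.325 to 0.775 m from the base axis. Payload 9.3 kg.
Tool frame: the origin (TCP) lies between the finger pads; the fingertips stand 8 mm ahead of it and the grasp point (between the pads) lies 11 mm behind it; z points along the fingers, y is the line along which they close (so a half turn about z gives the same grasp; the last joint's range is limited). The gripper opens to 85 mm and grips with 20 to 120 N. Pads are 22 mm wide; open, the fingers measure 114 mm over their backs; the gripper's body (76 mm by 85 mm) begins 54 mm behind the grasp point. The pads swing forward as they close: fully open they stand 13 mm farther back than shut.
Start: joints at [-1.423, 0.259, 0.021, 1.334, 0, 1.418], TCP at [0.163, -0.525, 0.239] pointing down, gripper open.
Joint ranges: [-3.04, 3.04], [-0.91, 1.82], [-1.04, 1.36], [-1.92, 1.95], [-1.52, 1.45], [-3.14, 3.14]. Speed limits (rad/s): [2.22, 2.22, 2.79, 3.14, 3.14, 3.14].

## Interface

Orientations are given as a unit quaternion [w, x, y, z].
In Python, from station import observe, get_image, camera_model, finish_job gives the robot as it stands.
- The arm moves only by the shell command python3 -m inch 'ROWS' [FORCE]. ROWS is JSON, a list of rows, each an object with "claw": the opening, from -1 (shut) to 1 (fully open); "dp": the shift along the world's x, y, z in units of 50 cm (1.0 is 50 cm), a list of three; "angular": the turn, a rotation vector about the world's x, y, z in units of pi rad (1.0 is pi rad), a list of three. In form: [{"claw": claw, "dp": [dx, dy, dz], "angular": [rx, ry, rz]}, ...]. A call has 1 to 20 rows; each row shifts and turns the commanded pose from where the row before left it; what a row does not reach is not made up. A row lasts 1/8 s, in which the tool goes at most 62.5 mm and 10.7 degrees, less where a joint would pass 70% of its speed; a pose out of reach is approached as far as the arm can. A call with a number of a shift or a turn outside -1 to 1 is refused whole. A call with a gripper value outside its range is refused whole. The fingers move at their own pace and stop on an object; FORCE is the grip in N (left out, the last holds). Time passes only in rows, so rows that do not move let the fingers close. It gives the time, the measured TCP pose, the force, the opening and the grip force at its end, in the units of the state.
- observe(): the state, without advancing time (a new reading comes with each control period).
- get_image(name): name is "side" or "top"; returns the picture (420x560x3 uint8, blue, green, red); there is no depth.
- camera_model(name): a dict with "vfov" (degrees; the focal length in pixels is half the picture's height over the tangent of half this angle, whatever the lens; pixels are square), "cx", "cy" (the principal point, pixels), "R" (3x3) and "t" (3): a world point X has camera coordinates R X + t. Camera axes: x right, y down, z forward; pixel columns grow to the right and rows downward; lengths in m; the calibration is good to about 2 mm. A picture is of the moment at which its call begins. camera_model takes no time and is no camera call.
- finish_job(): hands the job in; it is judged then, once.
The state is a dict: "time_s": time; "joints": joint angles; "qvel": joint speeds; "joint_torque": joint torques, N m; "tool_pos": TCP position; "ee_rot": TCP orientation; "contact_force": force on the tool from outside, world axes, zero at the start; "moment": the same for the moment, N m; "grip_width": opening from 0.0 (shut) to 1.0 (fully open); "grasp_force": force on a finger pad.
Only numpy, scipy, OpenCV 4.12 (cv2) and the standard library are available. Lean on these libraries where they do the work, as an engineer would, in place of code of your own. Each camera call takes 0.05 s, during which the arm holds its last target. There are 200 camera calls.

## Working session

There is one attempt and no reset: what is moved stays moved. The work goes in short steps, Python scripts to look and compute and a shell command to move; the robot and the scene stay as the last step left them, time stands still between calls to the robot, and variables do not carry over. Pictures are saved under pics/ and viewed, at most 10 in all, crops included, and the job is handed in when it is done.

```bash
mkdir -p pics
python3 - <<'E'
from station import *
import cv2
for n in("side","top"):
    cv2.imwrite(f"pics/{n}0.png",get_image(n)); m=camera_model(n); print(n,m)
print(observe())
E
```

```text
side {'vfov': 51.92691078176787, 'cx': 282.25161616750967, 'cy': 203.8181929431578, 'R': array([[-0.95819727, -0.28561149,  0.0168546 ],
       [-0.23063972,  0.73622792, -0.63621833],
       [ 0.16930244, -0.61351   , -0.77132494]]), 't': array([0.54323767, 0.14897537, 1.11028961])}
top {'vfov': 43.98253951269696, 'cx': 282.7503342513402, 'cy': 204.81011923663098, 'R': array([[-0.0250802 , -0.99962708, -0.01080246],
       [-0.99861907,  0.02555096, -0.04590325],
       [ 0.04616214,  0.00963628, -0.99888748]]), 't': array([0.07431378, 0.53246466, 1.511417  ])}
{'time_s': 0.1, 'joints': array([-1.42262547e+00,  2.59151498e-01,  2.08556037e-02,  1.33373532e+00,
       -8.70798703e-06,  1.41818838e+00]), 'qvel': array([ 0.0001022 , -0.00132778,  0.00055615, -0.00039665, -0.00126448,
        0.00107109]), 'joint_torque': array([ 5.24407529e-03, -5.56694269e+01,  3.45069695e+01,  1.16645699e-02,
       -2.64260125e-04,  1.41860625e-05]), 'tool_pos': array([ 0.16289745, -0.52506552,  0.23872522]), 'ee_rot': array([-6.17454246e-04,  9.88712622e-01,  1.49823126e-01, -2.98415101e-06]), 'contact_force': array([ 0.49776053, -0.41226045,  0.32287763]), 'moment': array([-0.01286567,  0.0469794 ,  0.03698641]), 'grasp_force': 0.0, 'grip_width': 1.0005283824039193}
```

View pics/side0.png

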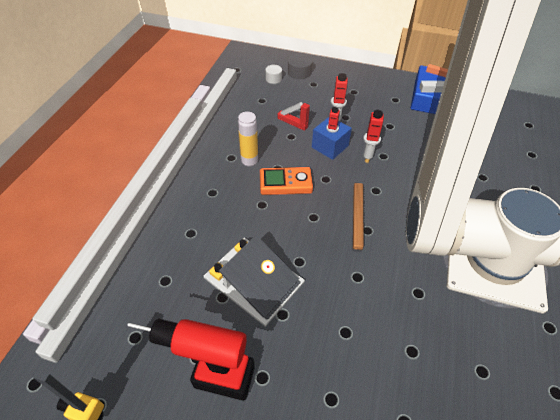

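View pics/top0.png

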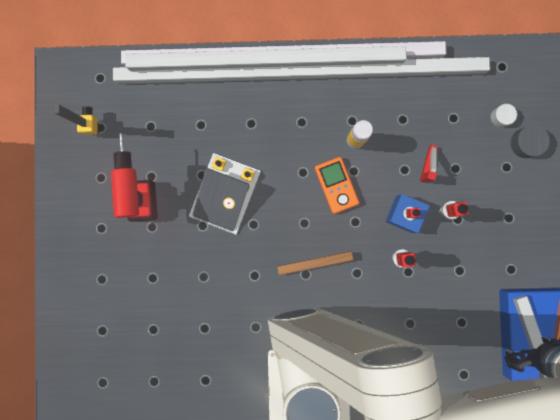

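The side view shows three probe-like things: in the blue stand (side 334,120; top 412,213), behind it (side 340,90; top 456,210), and in front (side 374,130; top 404,259). I take the small one in the stand and check it in a crop.

Run:
```python
import cv2,numpy as np
s=cv2.imread("pics/side0.png");t=cv2.imread("pics/top0.png")
z=lambda im,x,y,w,h,W,H:cv2.resize(im[y:y+h,x:x+w],(W,H),interpolation=cv2.INTER_CUBIC)
a=z(s,300,70,100,100,400,400-100)if 0 else z(s,300,70,100,75,400,300)
b=z(t,380,185,100,75,400,300)
c=z(s,200,225,120,90,400,300)
d=z(t,180,145,120,90,400,300)
cv2.imwrite("pics/crop1.png",np.vstack([np.hstack([a,b]),np.hstack([z(s,250,155,80,60,400,300),z(t,300,150,80,60,400,300)])]))
cv2.imwrite("pics/crop2.png",np.hstack([c,d]))
```

```text
(no output)
```

View pics/crop1.png

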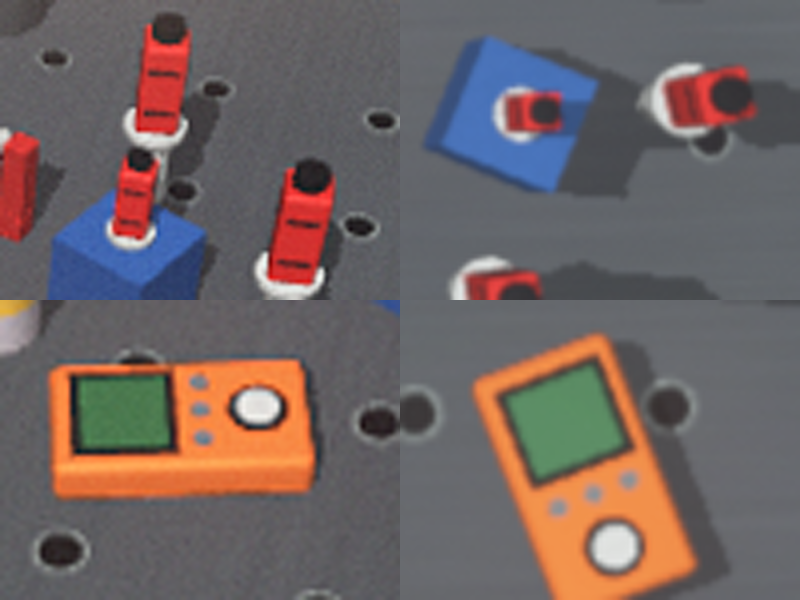

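View pics/crop2.png

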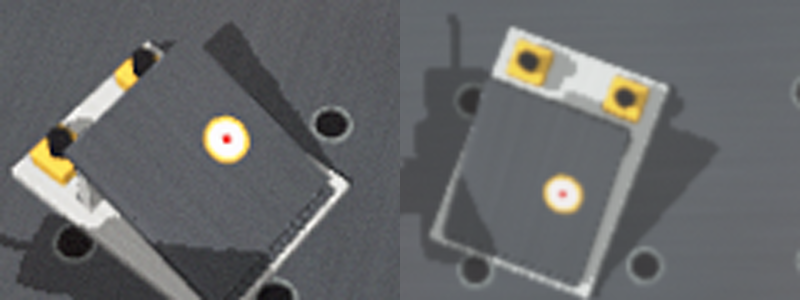

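The one in the stand is clearly the smallest. The crops give the disc at side (301,176) / top (343,199), and the mark at side (268,266) / top (229,203). Next I turn these into positions, and fit the grip yaw to its red silhouette.

```bash
cat > h.py <<'E'
import numpy as np,cv2
from scipy.optimize import least_squares
from station import camera_model,observe
from scipy.spatial.transform import Rotation as Rn
C={n:camera_model(n) for n in("side","top")}
def proj(n,X):
    m=C[n];f=210/np.tan(np.radians(m["vfov"])/2);c=np.atleast_2d(X)@m["R"].T+m["t"]
    return c[:,:2]/c[:,2:]*f+[m["cx"],m["cy"]]
def ray(n,u,z):
    m=C[n];f=210/np.tan(np.radians(m["vfov"])/2)
    d=m["R"].T@np.array([(u[0]-m["cx"])/f,(u[1]-m["cy"])/f,1]);o=-m["R"].T@m["t"]
    return o+d*(z-o[2])/d[2]
E
python3 - <<'E'
from h import *
for k,s,t,z in[("cap",(334.6,108),(416.1,211.8),.151),("flange",(332.6,127.6),(408.6,213.1),.081),("disc",(301.5,176.3),(342.9,199.3),.034),("mark",(267.8,266.4),(228.6,202.9),.051)]:
    print(k,ray("side",s,z).round(4),ray("top",t,z).round(4))
g=lambda X,Y:(180+(X-400)/3.333-.35,145+Y/3.333-.35)
P=[ray("top",g(*p),.01)[:2] for p in[(512,27),(668,90),(585,297),(430,237)]]
print(np.round(P,4));e=[P[0]-P[3],P[1]-P[2]]
for v in e:print("bracket yaw",np.degrees(np.arctan2(v[1],v[0])),np.linalg.norm(v))
v=P[0]-P[1];print("y-edge yaw",np.degrees(np.arctan2(v[1],v[0]))-90)
h=lambda X,Y:(380+(X-400)/4-.375,185+Y/4-.375)
Q=[ray("top",h(*p),.075)[:2] for p in[(598,80),(553,192)]];v=Q[0]-Q[1];print("stand",np.degrees(np.arctan2(v[1],v[0])),np.linalg.norm(v))
# grip silhouette fit
M={}
for n,(x,y,w,hh) in{"side":(322,100,20,32),"top":(400,203,24,20)}.items():
    im=cv2.imread(f"pics/{n}0.png").astype(int);b,gg,r=im[...,0],im[...,1],im[...,2]
    k=((r>100)&(gg<.5*r)&(b<.5*r)).astype(float);kk=k*0;kk[y:y+hh,x:x+w]=k[y:y+hh,x:x+w]
    cap=(im.max(2)<70);kk[y:y+hh,x:x+w]=np.maximum(kk,0)[y:y+hh,x:x+w];M[n]=kk;print(n,kk.sum())
def ren(n,x,y,a):
    S=8;c,s=np.cos(a),np.sin(a)
    box=[(x+c*i*.013-s*j*.013,y+s*i*.013+c*j*.013,z) for i in(-1,1) for j in(-1,1) for z in(.081,.141)]
    th=np.linspace(0,6.28,24);cyl=[(x+.01*np.cos(t),y+.01*np.sin(t),z) for t in th for z in(.141,.151)]
    def fill(p):
        q=(proj(n,np.array(p))+.5)*S;m=np.zeros((420*S,560*S),np.uint8)
        cv2.fillConvexPoly(m,cv2.convexHull(q.astype(np.float32)).astype(np.int32),1)
        return m
    m=fill(box)&(1-fill(cyl))
    return cv2.resize(m.astype(np.float32),(560,420),interpolation=cv2.INTER_AREA)
x0,y0=(ray("side",(332.6,127.6),.081)+ray("top",(408.6,213.1),.081))[:2]/2
best=[]
for a in range(-45,45,6):
    for dx in(-.004,0,.004):
        for dy in(-.004,0,.004):
            best.append((sum(np.abs(ren(n,x0+dx,y0+dy,np.radians(a))-M[n]).sum() for n in M),a,x0+dx,y0+dy))
best.sort();print(np.round(best[:8],4))
print(proj("side",[observe()["tool_pos"]]),proj("top",[observe()["tool_pos"]]),Rn.from_quat(np.roll(observe()["ee_rot"],-1)).as_matrix().round(3))
E
```

```text
cap [ 0.4982 -0.2959  0.151 ] [ 0.5001 -0.2941  0.151 ]
flange [ 0.4956 -0.2917  0.081 ] [ 0.4989 -0.2903  0.081 ]
disc [ 0.5426 -0.1108  0.034 ] [ 0.5447 -0.1134  0.034 ]
mark [0.5401 0.2141 0.051 ] [0.5418 0.2152 0.051 ]
[[0.6934 0.2622]
 [0.6338 0.1252]
 [0.4529 0.2024]
 [0.5092 0.3381]]
bracket yaw -22.391316366052546 0.19928441805991529
bracket yaw -23.128196165000652 0.19661835204512043
y-edge yaw -23.53952716684431
stand -23.88420444813246 0.08478127891006759
side 178.0
top 63.0
[[110.75     3.       0.4973  -0.295 ]
 [112.8906   9.       0.4973  -0.295 ]
 [124.5     -3.       0.4973  -0.295 ]
 [128.25    15.       0.4973  -0.295 ]
 [137.6562   9.       0.5013  -0.295 ]
 [139.4531   9.       0.4973  -0.291 ]
 [139.5625  -9.       0.4973  -0.295 ]
 [139.6094  21.       0.4973  -0.295 ]]
[[465.16425901  59.47087176]] [[524.32443549 345.63937439]] [[ 0.955  0.296 -0.   ]
 [ 0.296 -0.955  0.001]
 [ 0.    -0.001 -1.   ]]
```

Neighbouring probes stand about 0.1 m off along -y, so the fingers will close along about world x, matching a grip yaw of about 5°. First I move above the probe.

```bash
python3 -m inch '[{"claw":1,"dp":[0.05,0.035,0],"angular":[0,0,0.03]},{"claw":1,"dp":[0.067,0.047,0],"angular":[0,0,0.045]},{"claw":1,"dp":[0.067,0.047,0],"angular":[0,0,0.045]},{"claw":1,"dp":[0.067,0.047,0],"angular":[0,0,0.045]},{"claw":1,"dp":[0.067,0.047,0],"angular":[0,0,0.045]},{"claw":1,"dp":[0.067,0.047,0],"angular":[0,0,0.045]},{"claw":1,"dp":[0.067,0.047,0],"angular":[0,0,0.045]},{"claw":1,"dp":[0.067,0.047,0],"angular":[0,0,0.045]},{"claw":1,"dp":[0.067,0.047,0],"angular":[0,0,0.045]},{"claw":1,"dp":[0.067,0.047,0],"angular":[0,0,0.037]},{"claw":1,"dp":[0.018,0.006,0],"angular":[0,0,0]},{"claw":1,"dp":[0,0,0],"angular":[0,0,0]},{"claw":1,"dp":[0,0,0],"angular":[0,0,0]}]' 30
python3 - <<'E'
from h import *
from station import *
o=observe();print(o["joints"].round(3),Rn.from_quat(np.roll(o["ee_rot"],-1)).as_matrix().round(3))
im=get_image("side");im2=get_image("top")
z=lambda im,x,y,w,h,W,H:cv2.resize(im[y:y+h,x:x+w],(W,H),interpolation=cv2.INTER_CUBIC)
cv2.imwrite("pics/a.png",np.hstack([z(im,280,20,120,150,400,500),z(im2,350,140,120,150,400,500)]))
E
```

```text
time_s: 1.72
tool_pos: [0.4977, -0.2939, 0.2391]
ee_rot: [-0.0, 0.682, 0.731, -0.0]
contact_force: [-0.2, 0.1, -0.2]
grip_width: 1.001
grasp_force: 0.0
[-0.678  0.307  0.09   1.354 -0.     0.823] [[-0.07   0.998 -0.001]
 [ 0.998  0.07   0.   ]
 [ 0.    -0.001 -1.   ]]
```

View pics/a.png

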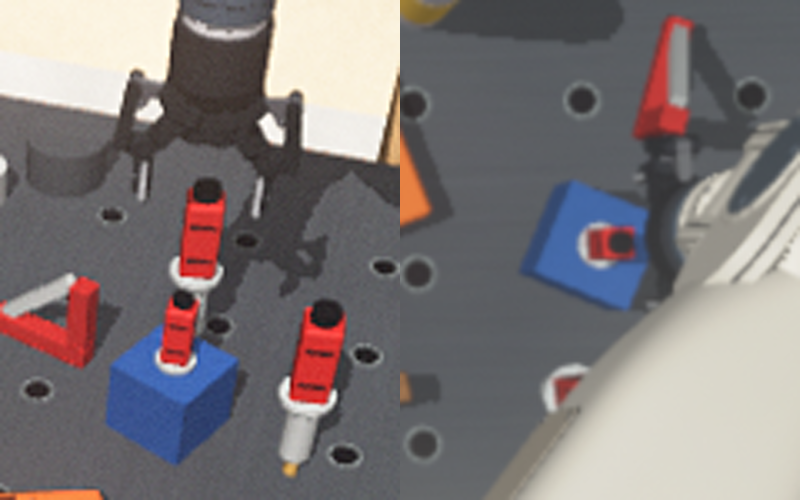

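The gripper is centred above the stand probe (crop 180,330), and the neighbours and the welding magnet are clear. Descend and grip.

```bash
python3 -m inch '[{"claw":1,"dp":[0,0,-0.04],"angular":[0,0,0]},{"claw":1,"dp":[0,0,-0.05],"angular":[0,0,0]},{"claw":1,"dp":[0,0,-0.05],"angular":[0,0,0]},{"claw":1,"dp":[0,0,-0.05],"angular":[0,0,0]},{"claw":1,"dp":[0,0,-0.05],"angular":[0,0,0]},{"claw":1,"dp":[0,0,-0.034],"angular":[0,0,0]},{"claw":1,"dp":[0,0,0],"angular":[0,0,0]},{"claw":1,"dp":[0,0,0],"angular":[0,0,0]},{"claw":-1,"dp":[0,0,0],"angular":[0,0,0]},{"claw":-1,"dp":[0,0,0],"angular":[0,0,0]},{"claw":-1,"dp":[0,0,0],"angular":[0,0,0]},{"claw":-1,"dp":[0,0,0],"angular":[0,0,0]},{"claw":-1,"dp":[0,0,0],"angular":[0,0,0]},{"claw":-1,"dp":[0,0,0],"angular":[0,0,0]},{"claw":-1,"dp":[0,0,0],"angular":[0,0,0]},{"claw":-1,"dp":[0,0,0],"angular":[0,0,0]}]' 50
```

```text
time_s: 3.82
tool_pos: [0.4986, -0.2933, 0.1026]
ee_rot: [0.0, 0.681, 0.732, 0.0]
contact_force: [-0.0, 0.4, 5.4]
grip_width: 0.299
grasp_force: 49.2
```

```bash
python3 -m inch '[{"claw":-1,"dp":[0,0,0.02],"angular":[0,0,0]},{"claw":-1,"dp":[0,0,0.04],"angular":[0,0,0]},{"claw":-1,"dp":[0,0,0.05],"angular":[0,0,0]},{"claw":-1,"dp":[0,0,0.05],"angular":[0,0,0]},{"claw":-1,"dp":[0,0,0.05],"angular":[0,0,0]},{"claw":-1,"dp":[0,0,0.04],"angular":[0,0,0]},{"claw":-1,"dp":[0,0,0],"angular":[0,0,0]},{"claw":-1,"dp":[0,0,0],"angular":[0,0,0]},{"claw":-1,"dp":[0,0,0],"angular":[0,0,0]}]' 50
python3 - <<'E'
from h import *
from station import *
o=observe();im=get_image("side");im2=get_image("top");cv2.imwrite("pics/s2.png",im);cv2.imwrite("pics/t2.png",im2)
p=o["tool_pos"];print(o["contact_force"],proj("side",[p-[0,0,.0956],p-[0,0,.0776],p-[0,0,.0246]]))
z=lambda im,x,y,w,h,W,H:cv2.resize(im[y:y+h,x:x+w],(W,H),interpolation=cv2.INTER_CUBIC)
cv2.imwrite("pics/b.png",np.hstack([z(im,300,20,80,100,480,600)]))
E
```

```text
time_s: 4.95
tool_pos: [0.4981, -0.2931, 0.2262]
ee_rot: [-0.001, 0.681, 0.732, -0.0]
contact_force: [0.1, -0.8, -2.4]
grip_width: 0.3
grasp_force: 49.4
[ 0.0723532  -0.79283365 -2.3504482 ] [[333.66916293 114.17433667]
 [334.33967279 109.2661269 ]
 [336.40265269  94.16487538]]
```

View pics/b.png

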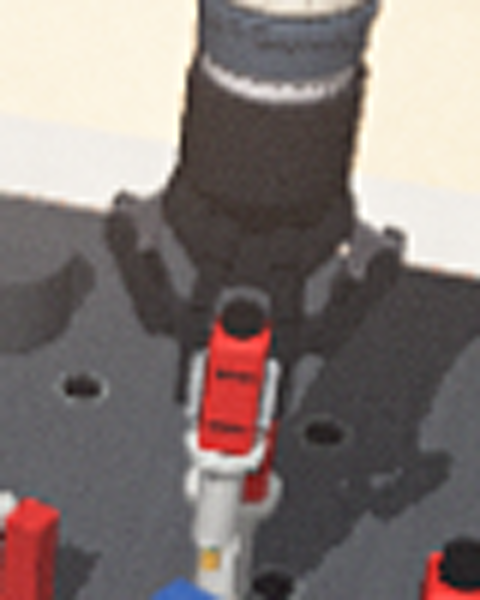

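The probe is held upright, with the brass nose at crop (210,558), within about 1 px of the prediction. Next I carry it over the disc and stop about 15 mm above.

```bash
python3 -m inch '[{"claw":-1,"dp":[0.007,0.022,0],"angular":[0,0,0]},{"claw":-1,"dp":[0.012,0.05,0],"angular":[0,0,0]},{"claw":-1,"dp":[0.015,0.06,0],"angular":[0,0,0]},{"claw":-1,"dp":[0.015,0.06,0],"angular":[0,0,0]},{"claw":-1,"dp":[0.015,0.06,0],"angular":[0,0,0]},{"claw":-1,"dp":[0.015,0.06,0],"angular":[0,0,0]},{"claw":-1,"dp":[0.012,0.05,-0.02],"angular":[0,0,0]},{"claw":-1,"dp":[0,0,-0.05],"angular":[0,0,0]},{"claw":-1,"dp":[0,0,-0.05],"angular":[0,0,0]},{"claw":-1,"dp":[0,0,-0.04],"angular":[0,0,0]},{"claw":-1,"dp":[0,0,0],"angular":[0,0,0]},{"claw":-1,"dp":[0,0,0],"angular":[0,0,0]},{"claw":-1,"dp":[0,0,0],"angular":[0,0,0]}]' 50
python3 - <<'E'
from h import *
from station import *
o=observe();im=get_image("side");im2=get_image("top");cv2.imwrite("pics/s3.png",im);cv2.imwrite("pics/t3.png",im2)
p=o["tool_pos"];print(o["contact_force"],o["tool_pos"])
for n in C:print(n,((proj(n,[p-[0,0,.0956],p-[0,0,.0776],p-[0,0,.0246],[.5437,-.1121,.034]])-([270,110] if n=="side" else [310,160]))*(6,6)).round())
z=lambda im,x,y,w,h,W,H:cv2.resize(im[y:y+h,x:x+w],(W,H),interpolation=cv2.INTER_CUBIC)
cv2.imwrite("pics/c.png",np.hstack([z(im,270,110,66,100,396,600),z(im2,310,160,66,100,396,600)]))
E
```

```text
time_s: 6.68
tool_pos: [0.5444, -0.1123, 0.1483]
ee_rot: [0.001, 0.681, 0.732, 0.0]
contact_force: [-0.7, 0.9, -1.1]
grip_width: 0.299
grasp_force: 49.2
[-0.69338261  0.90647332 -1.06196523] [ 0.54443641 -0.11233872  0.14828611]
side [[188. 368.]
 [190. 341.]
 [196. 259.]
 [188. 395.]]
top [[199. 234.]
 [203. 232.]
 [216. 225.]
 [195. 238.]]
```

View pics/c.png

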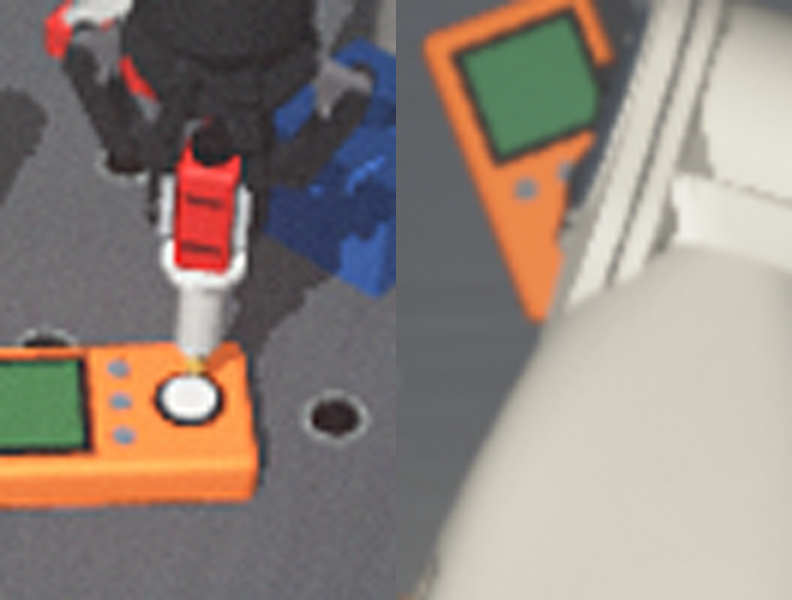

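The nose sits at crop (197,370) and the disc at (189,398), so the nose is about 3 mm to the image's right, roughly -x. I correct that and lower to just above contact.

```bash
python3 -m inch '[{"claw":-1,"dp":[0.003,0.001,-0.008],"angular":[0,0,0]},{"claw":-1,"dp":[0.002,0.001,-0.008],"angular":[0,0,0]},{"claw":-1,"dp":[0,0,-0.008],"angular":[0,0,0]},{"claw":-1,"dp":[0,0,-0.004],"angular":[0,0,0]},{"claw":-1,"dp":[0,0,0],"angular":[0,0,0]},{"claw":-1,"dp":[0,0,0],"angular":[0,0,0]},{"claw":-1,"dp":[0,0,0],"angular":[0,0,0]}]' 50
python3 -m inch '[{"claw":-1,"dp":[0,0,-0.003],"angular":[0,0,0]},{"claw":-1,"dp":[0,0,-0.003],"angular":[0,0,0]},{"claw":-1,"dp":[0,0,0],"angular":[0,0,0]},{"claw":-1,"dp":[0,0,0],"angular":[0,0,0]},{"claw":-1,"dp":[0,0,0],"angular":[0,0,0]}]' 50
python3 -m inch '[{"claw":-1,"dp":[0,0,-0.003],"angular":[0,0,0]},{"claw":-1,"dp":[0,0,-0.003],"angular":[0,0,0]},{"claw":-1,"dp":[0,0,0],"angular":[0,0,0]},{"claw":-1,"dp":[0,0,0],"angular":[0,0,0]},{"claw":-1,"dp":[0,0,0],"angular":[0,0,0]}]' 50
```

```text
time_s: 7.65
tool_pos: [0.5465, -0.1113, 0.1334]
ee_rot: [0.0, 0.681, 0.732, 0.0]
contact_force: [0.3, 0.7, -1.9]
grip_width: 0.301
grasp_force: 49.3
time_s: 8.28
tool_pos: [0.5465, -0.1113, 0.1303]
ee_rot: [0.0, 0.681, 0.732, 0.0]
contact_force: [0.0, -0.1, -0.9]
grip_width: 0.299
grasp_force: 49.3
time_s: 8.9
tool_pos: [0.5466, -0.1113, 0.1274]
ee_rot: [0.0, 0.681, 0.732, 0.0]
contact_force: [0.1, 0.1, 0.8]
grip_width: 0.297
grasp_force: 49.8
```

```bash
python3 -m inch '[{"claw":-1,"dp":[0,0,-0.003],"angular":[0,0,0]},{"claw":-1,"dp":[0,0,-0.003],"angular":[0,0,0]},{"claw":-1,"dp":[0,0,0],"angular":[0,0,0]},{"claw":-1,"dp":[0,0,0],"angular":[0,0,0]},{"claw":-1,"dp":[0,0,0],"angular":[0,0,0]},{"claw":-1,"dp":[0,0,0],"angular":[0,0,0]},{"claw":-1,"dp":[0,0,0],"angular":[0,0,0]},{"claw":-1,"dp":[0,0,0],"angular":[0,0,0]}]' 50
python3 - <<'E'
from h import *
from station import *
f=[];im=get_image("side");print(observe()["contact_force"],observe()["moment"])
for i in range(3):get_image("side");f.append(observe()["contact_force"][2])
print(f)
cv2.imwrite("pics/d.png",cv2.resize(im[120:200,265:345],(600,600),interpolation=cv2.INTER_CUBIC))
E
```

```text
time_s: 9.9
tool_pos: [0.5466, -0.1113, 0.1243]
ee_rot: [0.0, 0.681, 0.732, 0.0]
contact_force: [0.8, -0.4, 4.3]
grip_width: 0.296
grasp_force: 50.2
[ 0.26915362 -0.58288584  3.88787828] [ 0.01733485 -0.28255715 -0.0220705 ]
[np.float64(3.6631870653020737), np.float64(4.564817401533528), np.float64(4.423851527061617)]
```

View pics/d.png

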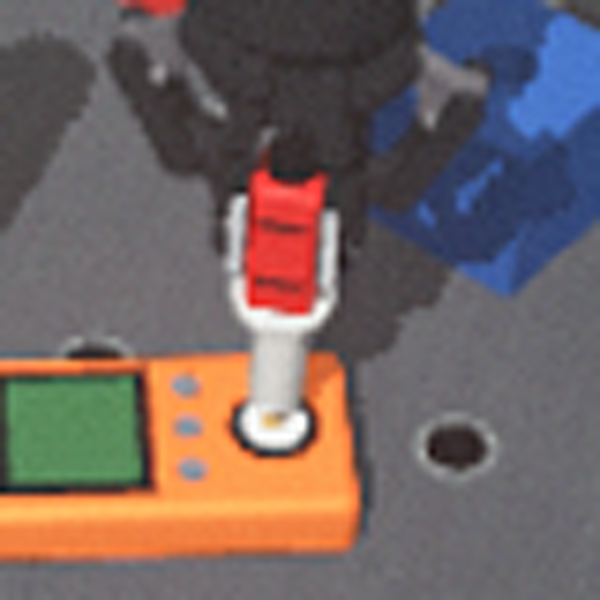

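The nose is on the disc at (271,422), with the disc centre at (275,424). The force is about 6.5 N and it has held for more than a second. Next I lift, carry it to the bracket and tilt 25°.

```bash
python3 -m inch '[{"claw":-1,"dp":[0,0,0],"angular":[0,0,0]},{"claw":-1,"dp":[0,0,0.02],"angular":[0,0,0]},{"claw":-1,"dp":[0,0,0.04],"angular":[0,0,0]},{"claw":-1,"dp":[0,0,0.05],"angular":[0,0,0]},{"claw":-1,"dp":[0,0,0.05],"angular":[0,0,0]},{"claw":-1,"dp":[0,0,0.04],"angular":[0,0,0]}]' 50
python3 -m inch '[{"claw":-1,"dp":[-0.0085,0.02,0],"angular":[0,0,0]},{"claw":-1,"dp":[-0.0085,0.04,0],"angular":[0,0,0]},{"claw":-1,"dp":[-0.0085,0.055,0],"angular":[-0.0054,-0.0128,0]},{"claw":-1,"dp":[-0.0085,0.055,0],"angular":[-0.0054,-0.0128,0]},{"claw":-1,"dp":[-0.0085,0.055,0],"angular":[-0.0054,-0.0128,0]},{"claw":-1,"dp":[-0.0085,0.055,0],"angular":[-0.0054,-0.0128,0]},{"claw":-1,"dp":[-0.0085,0.055,0],"angular":[-0.0054,-0.0128,0]},{"claw":-1,"dp":[-0.0085,0.055,0],"angular":[-0.0054,-0.0128,0]},{"claw":-1,"dp":[-0.0085,0.055,-0.014],"angular":[-0.0054,-0.0128,0]},{"claw":-1,"dp":[-0.0085,0.055,-0.014],"angular":[-0.0054,-0.0128,0]},{"claw":-1,"dp":[-0.0085,0.055,-0.014],"angular":[-0.0054,-0.0128,0]},{"claw":-1,"dp":[-0.0085,0.055,-0.014],"angular":[-0.0054,-0.0128,0]},{"claw":-1,"dp":[-0.0085,0.055,-0.014],"angular":[0,0,0]},{"claw":-1,"dp":[-0.0085,0.038,-0.013],"angular":[0,0,0]},{"claw":-1,"dp":[0,0,0],"angular":[0,0,0]},{"claw":-1,"dp":[0,0,0],"angular":[0,0,0]},{"claw":-1,"dp":[0,0,0],"angular":[0,0,0]}]' 50
cat > look.py <<'E'
from h import *
from station import *
import sys
o=observe();im=get_image("side")
p=o["tool_pos"];R=Rn.from_quat(np.roll(o["ee_rot"],-1)).as_matrix();k=-R[:,2]
yb=np.radians(-23.);nn=np.array([-np.sin(np.radians(25))*np.cos(yb),-np.sin(np.radians(25))*np.sin(yb),np.cos(np.radians(25))])
mk=np.array([.541,.2147,.051]);tip=p-.0956*k
print("tilt err deg",np.degrees(np.arccos(k@nn)),"R y",R[:,1].round(3),"axis fix (units pi)",(np.cross(k,nn)/np.pi).round(4))
print("tip rel mark",(tip-mk).round(4),"height along n",((tip-mk)@nn).round(4),"F along n",(o["contact_force"]@nn).round(2))
x,y,s=235,210,7.5
print("crop px: tip,barrel end,flange,mark",((proj("side",[tip,p-.0776*k,p-.0246*k,mk])-[x,y]+.5)*s).round())
cv2.imwrite(sys.argv[1],cv2.resize(im[y:y+80,x:x+80],(600,600),interpolation=cv2.INTER_CUBIC))
E
python3 look.py pics/e.png
```

```text
time_s: 10.85
tool_pos: [0.5458, -0.1111, 0.2251]
ee_rot: [-0.001, 0.681, 0.732, -0.0]
contact_force: [-0.3, 0.3, -1.9]
grip_width: 0.297
grasp_force: 49.4
time_s: 12.98
tool_pos: [0.4868, 0.2397, 0.1828]
ee_rot: [0.203, 0.665, 0.714, 0.074]
contact_force: [0.9, -0.2, -2.0]
grip_width: 0.296
grasp_force: 49.5
tilt err deg 0.04322873005485803 R y [0.921 0.103 0.377] axis fix (units pi) [-0.0002  0.0001 -0.0001]
tip rel mark [-0.017   0.0093  0.0452] height along n 0.0491 F along n -2.21
crop px: tip,barrel end,flange,mark [[289. 389.]
 [308. 374.]
 [369. 327.]
 [246. 427.]]
```

View pics/e.png

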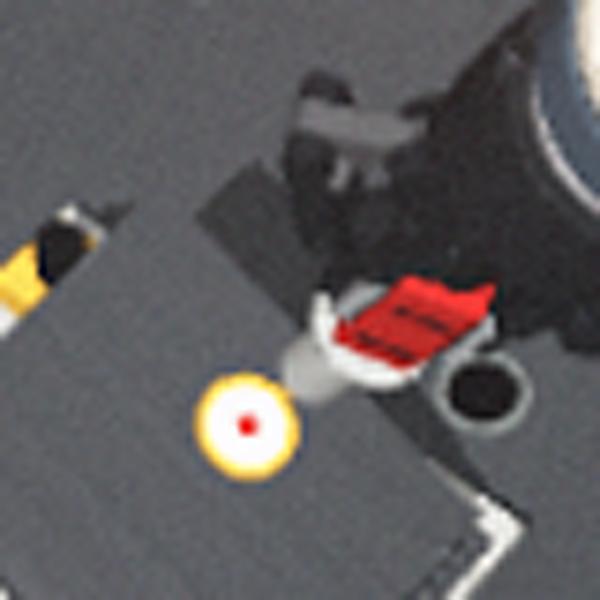

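The dot is at crop (246,426), as predicted, and the barrel end at about (303,376), with the tilt right to 0.05°. I approach along the plate's normal to about 9 mm.

```bash
python3 -m inch '[{"claw":-1,"dp":[0.0039,-0.00165,-0.00906],"angular":[0,0,0]},{"claw":-1,"dp":[0.0039,-0.00165,-0.00906],"angular":[0,0,0]},{"claw":-1,"dp":[0.0039,-0.00165,-0.00906],"angular":[0,0,0]},{"claw":-1,"dp":[0.0039,-0.00165,-0.00906],"angular":[0,0,0]},{"claw":-1,"dp":[0.0039,-0.00165,-0.00906],"angular":[0,0,0]},{"claw":-1,"dp":[0.0039,-0.00165,-0.00906],"angular":[0,0,0]},{"claw":-1,"dp":[0.0039,-0.00165,-0.00906],"angular":[0,0,0]},{"claw":-1,"dp":[0.0039,-0.00165,-0.00906],"angular":[0,0,0]},{"claw":-1,"dp":[0,0,0],"angular":[0,0,0]},{"claw":-1,"dp":[0,0,0],"angular":[0,0,0]},{"claw":-1,"dp":[0,0,0],"angular":[0,0,0]}]' 50
python3 look.py pics/f.png
```

```text
time_s: 14.4
tool_pos: [0.5026, 0.2337, 0.1468]
ee_rot: [0.203, 0.665, 0.715, 0.075]
contact_force: [0.0, -0.1, -1.8]
grip_width: 0.297
grasp_force: 49.5
tilt err deg 0.07302496360983253 R y [0.92  0.104 0.377] axis fix (units pi) [-0.0003  0.0002 -0.0002]
tip rel mark [-0.0011  0.0033  0.0091] height along n 0.0093 F along n -1.64
crop px: tip,barrel end,flange,mark [[246. 422.]
 [264. 408.]
 [321. 364.]
 [246. 427.]]
```

View pics/f.png

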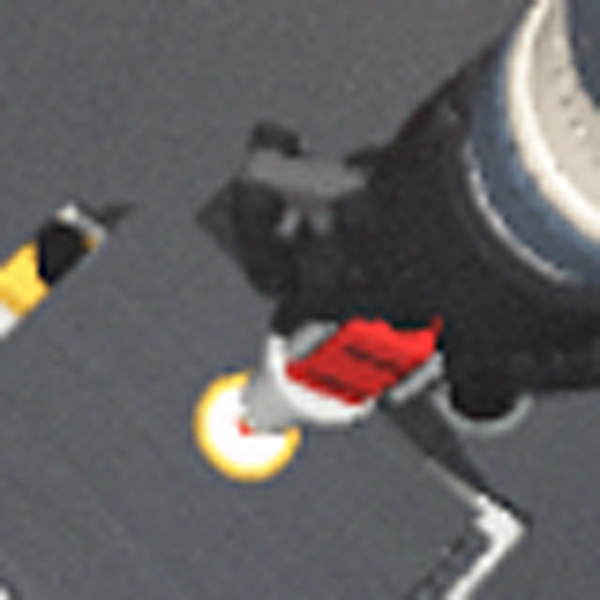

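The nose is hidden behind the barrel at about (255,415), over the dot at (243,428). I have used all the viewings, so I check the offset numerically by printing the pixels around the mark beside the predicted outline.

```bash
cat > map.py <<'E'
from h import *
from station import *
o=observe();im=get_image("side").astype(int)
p=o["tool_pos"];R=Rn.from_quat(np.roll(o["ee_rot"],-1)).as_matrix();k=-R[:,2];org=p-.0776*k
th=np.linspace(0,6.28,40)
def hull(parts,S=8):
    m=np.zeros((420*S,560*S),np.uint8)
    for r,z0,z1 in parts:
        P=[org+z*k+r*(np.cos(t)*R[:,0]+np.sin(t)*R[:,1]) for t in th for z in(z0,z1)]
        q=(proj("side",np.array(P))+.5)*S;cv2.fillConvexPoly(m,cv2.convexHull(q.astype(np.float32)).astype(np.int32),1)
    return cv2.resize(m.astype(np.float32),(560,420),interpolation=cv2.INTER_AREA)
pb=hull([(.011,0,.05)]);pn=hull([(.005,-.018,0)]);pf=hull([(.019,.05,.056)])
def cl(v):
    b,g,r=v
    if r>130 and g<.5*r:return "R"
    if r-b>60:return "Y"
    m=(b+g+r)/3
    return "W" if m>215 else "o" if m>150 else "-" if m>110 else "."
print("cols 256..288")
for y in range(252,278):
    print(y,"".join(cl(im[y,x]) for x in range(256,290)),"".join("B" if pb[y,x]>.5 else "F" if pf[y,x]>.5 else "N" if pn[y,x]>.5 else "." for x in range(256,290)))
for y in range(262,270):print(y,[tuple(im[y,x]) and "%d/%d/%d"%tuple(im[y,x]) for x in range(264,275)])
E
python3 map.py
```

```text
cols 256..288
252 ..........................YY...... ................FFFFFFFFFFFF......
253 ....................----.RRRRRR... ...............FFFFFFFFFFFFF......
254 ...................-oo-.RRRRRRRRRR ..............FFFFFBBBBFFFFFF.....
255 ..............-oo--oo-.RRRRRRRRRRR ..............FFFFBBBBBBFFFFFF....
256 ..............-Wo-oo.YRRRYYRRRRRRR .............FFFBBBBBBBBBFFFFF....
257 ..............-WWo-.RRRRRRY.YRRRRR .............FFBBBBBBBBBBBFFFF....
258 ..............oWWYRRRRRRRRRRRYYYRR .............FBBBBBBBBBBBBFFFF....
259 ...........---ooWRRRRRRRRRRRRRRYYY .............BBBBBBBBBBBBBFFFF....
260 ........YYYY--ooWYRRRYYYRRRRRRRR.. ............BBBBBBBBBBBBBBFFFF....
261 .......YYYYY-oooWWoYRRRYYYRRRRY.-o ...........BBBBBBBBBBBBBBBFFFF....
262 ......YYWWWooooooWWWoYYRRRYYRY.-o- ..........BBBBBBBBBBBBBBBFFFF.....
263 .....-YYWWWoooooooWWWWWoYRRYo..... ..........BBBBBBBBBBBBBFFFFFF.....
264 .....YYWWWWWoooooooWWWWWWWWo-..... ..........BBBBBBBBBBBBFFFFFF......
265 .....YYWWWWoooooooooooWWWoo-...... ..........BBBBBBBBBBBFFFFFF.......
266 .....YYWWWWYooooo--.------........ ..........B
[... 1490 characters left out ...]
63/167/166', '158/160/161']
266 ['252/251/253', '250/249/253', '204/211/250', '102/135/212', '192/204/205', '176/177/174', '168/172/170', '165/168/167', '154/154/154', '141/141/138', '126/122/122']
267 ['254/252/253', '252/252/253', '240/241/252', '73/92/240', '118/136/221', '171/180/186', '174/179/178', '139/139/140', '124/135/146', '99/170/203', '96/170/209']
268 ['255/253/253', '253/252/253', '252/252/253', '241/241/252', '241/243/251', '247/248/251', '247/248/252', '248/245/250', '242/244/253', '102/229/255', '85/190/236']
269 ['254/252/254', '255/252/253', '253/252/253', '252/252/253', '252/252/253', '253/252/254', '254/252/254', '255/253/255', '237/251/255', '95/232/255', '88/145/177']
```

The flange matches the prediction, and the barrel end shows about 1 px right, which cancels the offset built into the approach. The nose should be within about 2 mm of the dot. Now I press in steps.

```bash
python3 -m inch '[{"claw":-1,"dp":[0.0022,-0.0009,-0.0051],"angular":[0,0,0]},{"claw":-1,"dp":[0.0022,-0.0009,-0.0051],"angular":[0,0,0]},{"claw":-1,"dp":[0.0022,-0.0009,-0.0051],"angular":[0,0,0]},{"claw":-1,"dp":[0,0,0],"angular":[0,0,0]},{"claw":-1,"dp":[0,0,0],"angular":[0,0,0]},{"claw":-1,"dp":[0,0,0],"angular":[0,0,0]}]' 50
python3 -m inch '[{"claw":-1,"dp":[0.0016,-0.0007,-0.0036],"angular":[0,0,0]},{"claw":-1,"dp":[0.0008,-0.0003,-0.0018],"angular":[0,0,0]},{"claw":-1,"dp":[0,0,0],"angular":[0,0,0]},{"claw":-1,"dp":[0,0,0],"angular":[0,0,0]},{"claw":-1,"dp":[0,0,0],"angular":[0,0,0]}]' 50
python3 -c "
from station import *
for i in range(4):get_image('side');print(observe()['contact_force'].round(2))"; python3 look.py pics/g.png
```

```text
time_s: 15.25
tool_pos: [0.5059, 0.2323, 0.139]
ee_rot: [0.203, 0.665, 0.715, 0.074]
contact_force: [0.5, -0.4, -2.2]
grip_width: 0.3
grasp_force: 49.5
time_s: 15.88
tool_pos: [0.5071, 0.2318, 0.1363]
ee_rot: [0.203, 0.665, 0.715, 0.074]
contact_force: [-1.2, -0.4, -0.3]
grip_width: 0.298
grasp_force: 49.7
[0.34 0.84 0.2 ]
[0.19 0.1  0.32]
[-0.1   1.27  1.27]
[-0.54 -0.32  0.33]
tilt err deg 0.06679652054442801 R y [0.92  0.104 0.377] axis fix (units pi) [-0.0003  0.0002 -0.0002]
tip rel mark [ 0.0034  0.0014 -0.0013] height along n -0.0023 F along n 0.46
crop px: tip,barrel end,flange,mark [[235. 431.]
 [253. 417.]
 [308. 374.]
 [246. 427.]]
```

Contact is about 3 N, as modelled. I advance 2.8 mm more, to about half travel.

```bash
python3 -m inch '[{"claw":-1,"dp":[0.0011,-0.0005,-0.0026],"angular":[0,0,0]},{"claw":-1,"dp":[0.0011,-0.0004,-0.0025],"angular":[0,0,0]},{"claw":-1,"dp":[0,0,0],"angular":[0,0,0]},{"claw":-1,"dp":[0,0,0],"angular":[0,0,0]},{"claw":-1,"dp":[0,0,0],"angular":[0,0,0]},{"claw":-1,"dp":[0,0,0],"angular":[0,0,0]}]' 50
python3 -c "
from station import *
import numpy as np
f=[]
for i in range(6):get_image('side');f.append(observe()['contact_force'])
print(np.mean(f,0))"; python3 look.py pics/i.png; python3 map.py
```

```text
time_s: 16.88
tool_pos: [0.5082, 0.2313, 0.1337]
ee_rot: [0.203, 0.665, 0.715, 0.074]
contact_force: [-1.6, 1.4, 2.2]
grip_width: 0.297
grasp_force: 50.1
[-1.13634299  1.21708413  3.01528916]
tilt err deg 0.06577260847118707 R y [0.92  0.104 0.377] axis fix (units pi) [-0.0003  0.0002 -0.0001]
tip rel mark [ 0.0045  0.0009 -0.0039] height along n -0.0051 F along n 3.53
crop px: tip,barrel end,flange,mark [[232. 433.]
 [250. 419.]
 [305. 376.]
 [246. 427.]]
cols 256..288
252 .................................. ................FFFFFFF...........
253 .................................. ..............FFFFFFFFFFF.........
254 .......................YR......... .............FFFFFFFFFFFFF........
255 .................----.RRRRRRR....R ............FFFFFFFFFFFFFF........
256 ............-o-.--oo.YRRRRRRRRRRRR ............FFFFBBBBBFFFFFF.......
257 ............-oo-ooo.RRRRRRRRRRRRRR ............FFFBBBBBBBFFFFF.......
258 ............-Woo-..RRRR.YRRRRRRRRR ...........FFFBBBBBBBBBFFFFF......
259 ...........-oWWo.YRRRRRRYRYRRRRRRY ...........FFBBBBBBBBBBBFFFF......
260 ........YYYYoWWYRRRRRRRRRRRY.
[... 1949 characters left out ...]
39/237', '234/235/234']
266 ['252/251/254', '214/219/224', '171/175/176', '176/179/181', '178/182/184', '184/185/183', '167/170/170', '170/173/174', '177/181/179', '195/196/197', '223/225/225']
267 ['255/253/255', '244/245/250', '175/177/177', '173/177/178', '172/176/176', '170/173/176', '163/167/166', '147/148/147', '133/136/137', '112/133/142', '146/164/172']
268 ['255/253/254', '252/252/255', '228/228/233', '180/185/187', '159/161/163', '150/154/156', '137/140/140', '137/137/140', '167/193/212', '108/222/253', '90/173/215']
269 ['253/252/254', '255/253/254', '251/251/254', '244/245/250', '224/226/233', '190/193/198', '212/212/222', '248/246/252', '210/245/255', '94/231/255', '89/146/176']
```

The force is about 5.9 N along the normal. The barrel end shows the nose within about 1 px (2–3 mm) of the dot and the tilt is right, so I hand it in.

```bash
python3 -c "
from station import *
print(finish_job())"
```

```text
the job is handed in; nothing more can be done
None
```

I zeroed the probe on the disc at about 6.5 N for over a second, then handed the job in with it held square on the mark at about 5.9 N; I put the nose 2–3 mm from the dot's centre, though it was hidden behind the barrel there, and no verdict was returned.

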